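Hang the bracket level on the drying hook

TASK

The freshly painted yellow bracket has to dry without runs: hang it on the rod of the drying hook by the one of its four holes that lets it hang level, then let go and leave it hanging there clear of the bench.

Things in the scene. Friction and masses are not known exactly. Their poses are not given: they have to be found in the camera images.
- bracket: Loose yellow 10 mm plate bracket, one metal, 0.25-0.5 kg, stands on its foot. In mm: origin at the foot's underside, mid plate, below the middle of the top bar; x square to the plate, y along the bar, z up. Upside-down L in x -5..5: bar y -90..90, z 110..180; leg y 30..90, z 10..110; foot slab x -30..30, y -15..90, z 0..10. Hung by a wrong hole it leans 25 degrees or more.
- bracket_bar (a point): Middle of the bracket bar's top edge (axes as the bracket's, mm). Four equal through holes at y -58, -16, 26, 68, house-shaped: 26 wide, floor at z -59, straight sides up to z -45, then a pointed roof with ridge at z -26; solid plate above that to grip. An 8 mm rod rests in the roof, its centre at z -33; friction there can hold a lean of a few degrees.
- hook_rod (a point): Point on the axis of the drying hook's level 8 mm steel rod, 200 mm above the bench; x along the rod, away from its free end, which faces roughly the robot; z up. The rod runs from a red 12 mm ball (centre x = -52 mm) to a dark 16 mm upright (near face x = +60 mm, its top 6 mm above the rod's axis). Nothing is above the rod.
- drying_hook: The drying hook: grey base plate, dark upright and steel rod, fixed to the bench. Origin on the bench straight below hook_rod, same axes. Base x -45..105, y -50..50 mm, 14 mm thick (screw heads to 18 mm).
Not all that is in view belongs to the job. Of the things like the bracket, leave any that is turquoise; of the rest the larger one is meant.

How it is judged:
At the end, for the whole second after the job is handed in: The bracket hangs at rest with the rod through its balance hole (the rod in the upper part of that hole), its upright axis within 12 degrees of vertical, its foot more than 30 mm above the bench (angle between bracket's own z axis and vertical below 0.21 rad and height (world z) of bracket above 0.03 m and y of hook_rod in the frame of bracket between 0.006 and 0.046 m and z of hook_rod in the frame of bracket between 0.13 and 0.16 m and x of bracket in the frame of hook_rod between -0.07 and 0.07 m and linear speed of bracket below 0.05 m/s and angular speed of bracket below 0.5 rad/s); the robot touches nothing.
It also fails if it takes over 45 s, if anything falls off the work surface, if the arm or the gripper's body presses on something with over 40 N, if the wrist force passes 120 N, or if a joint passes its speed limit or range.

ROBOT

A 7-joint arm with a two-finger parallel gripper is mounted at the origin on a cart in front of the work surface, level with it; the furniture and walls round the work are solid. World frame = base frame: x ahead of the robot, y to its left, z up, the work surface at z = 0. Lengths are in m, angles in rad, forces in N, time in s.
With the tool pointing down it reaches from about 0.425 to 0.925 m from the base axis. Payload 6.8 kg.
Tool frame: the origin (TCP) lies midway between the tips of the shut fingers; the grasp point (between the pads) lies 19 mm behind it; z points along the fingers, y is the line along which they close (so a half turn about z gives the same grasp; the last joint's range is limited). The gripper opens to 85 mm and grips with 20 to 120 N. Pads are 22 mm wide; open, the fingers measure 114 mm over their backs; the gripper's body (76 mm by 85 mm) begins 54 mm behind the grasp point. The pads swing forward as they close: fully open they stand 13 mm farther back than shut.
Start: joints at [1.021, 0.477, 0.022, 1.555, -0.011, 1.109, -0.083], TCP at [0.289, -0.61, 0.231] pointing down, gripper open.
Joint ranges: [-2.96, 2.96], [-0.34, 2.1], [-1.41, 1.46], [0.24, 2.44], [-1.37, 4.51], [0.17, 1.92], [-2.96, 2.96]. Speed limits (rad/s): [2.39, 2.39, 3.14, 3.14, 3.14, 3.14, 3.14].

INTERFACE

Orientations are given as a unit quaternion [w, x, y, z].
In Python, from station import bot, imaging gives the robot as it stands.
- The arm moves only by the tool move_arm, never from a script. Its argument "commands" is a list that holds one entry, the list of rows, each a list of 7 numbers: the shift along the tool's x, y, z in m, then the turn, a rotation vector about the tool's x, y, z in degrees, then the finger opening in m, from 0 to 0.0854. In form: [[[x, y, z, rx, ry, rz, grip], ...]]. A call has 1 to 20 rows; each row shifts and turns the commanded pose from where the row before left it, along the tool's axes as they then stand; what a row does not reach is not made up. A row lasts 1/8 s, in which the tool goes at most 62.5 mm and 10.7 degrees, less where a joint would pass 70% of its speed; a pose out of reach is approached as far as the arm can. A call is refused whole if a number of a shift passes 0.0625 or a number of a turn 10.7, either way. A call with a gripper value outside its range is refused whole. The fingers move at their own pace and stop on an object; "squeeze" is the grip in N (left out, the last holds). Time passes only in rows, so rows that do not move let the fingers close. It gives the time, the measured TCP pose, the force, the opening and the grip force at its end, in the units of the state.
- bot.get_obs(): the state, without advancing time (a new reading comes with each control period).
- imaging.read_camera(name): name is "scene" or "top" or "wrist"; returns the picture (420x560x3 uint8, red, green, blue); there is no depth.
- imaging.calibration(name): a dict with "intrinsics" (3x3 intrinsics, pixels), "k1" (the pictures are not rectified: a ray, as slopes to the right and down, at radius r is drawn at 1 + k1 r^2 times it, then the intrinsics apply), "extrinsics" (4x4, takes a point from camera to world coordinates); the wrist camera has in their place "mount" (4x4, takes a point from camera to tool coordinates, whose origin is the TCP and whose axes are the flange's). Camera axes: x right, y down, z forward; pixel columns grow to the right and rows downward; lengths in m; the calibration is good to about 2 mm. A picture is of the moment at which its call begins: read the wrist's pose just before it. calibration takes no time and is no camera call.
- bot.hand_in(): hands the job in; it is judged then, once.
The state is a dict: "t": time; "q": joint angles; "joint_vel": joint speeds; "joint_torque": joint torques, N m; "eef_pos": TCP position; "tool_rot": TCP orientation; "contact_force": force on the tool from outside, world axes, zero at the start; "torque": the same for the moment, N m; "gripper_width": opening from 0.0 (shut) to 1.0 (fully open); "grasp_force": force on a finger pad.
Only numpy, scipy, OpenCV 4.12 (cv2) and the standard library are available. Lean on these libraries where they do the work, as an engineer would, in place of code of your own. Each camera call takes 0.05 s, during which the arm holds its last target. There are 200 camera calls.

## Working session

There is one attempt and no reset: what is moved stays moved. The work goes in short steps, Python scripts to look and compute and a tool call to move; the robot and the scene stay as the last step left them, time stands still between calls to the robot, and variables do not carry over. Pictures are saved under pics/ and viewed, at most 10 in all, crops included, and the job is handed in when it is done.

Besides the shell and the picture viewer there is one more tool, called after "Call:" by a JSON object that holds its "fn" and its "kwargs", one argument or row to a line. move_arm: Moves the arm, as the interface text tells. Its arguments: {"type":"object","properties":{"commands":{"type":"array","items":{"type":"array","items":{"type":"array","items":{"type":"number"}}}},"squeeze":{"type":"number"}},"required":["commands"]}

```bash
mkdir -p pics; cat > h.py <<'E'
import numpy as np, cv2
from station import bot, imaging
from scipy.spatial.transform import Rotation as R
def save(n,f): 
    im=imaging.read_camera(n); cv2.imwrite(f,im[:,:,::-1]); return im
def ext(n,o=None):
    c=imaging.calibration(n)
    if n!='wrist': return c,np.array(c['extrinsics'])
    T=np.eye(4); T[:3,3]=o['eef_pos']; w=o['tool_rot']; T[:3,:3]=R.from_quat([w[1],w[2],w[3],w[0]]).as_matrix()
    return c,T@np.array(c['mount'])
def ray(n,uv,o=None):
    c,E=ext(n,o); K=np.array(c['intrinsics'])
    p=cv2.undistortPoints(np.array([[uv]],float),K,np.array([c['k1'],0,0,0.]))[0,0]
    return E[:3,3],E[:3,:3]@np.array([p[0],p[1],1])
def atz(n,uv,z,o=None):
    a,d=ray(n,uv,o); return a+d*(z-a[2])/d[2]
def tri(obs):
    A=np.zeros((3,3));b=np.zeros(3);L=[ray(*x) for x in obs]
    for a,d in L:
        d=d/np.linalg.norm(d);P=np.eye(3)-np.outer(d,d);A+=P;b+=P@a
    x=np.linalg.solve(A,b)
    return x,[round(float(np.linalg.norm(np.cross(x-a,d/np.linalg.norm(d))))*1000,1) for a,d in L]
def proj(n,X,o=None):
    c,E=ext(n,o);I=np.linalg.inv(E)
    return cv2.projectPoints(np.array(X,float).reshape(-1,1,3),cv2.Rodrigues(I[:3,:3])[0],I[:3,3],np.array(c['intrinsics']),np.array([c['k1'],0,0,0.]))[0][:,0]
E
python3 - <<'E'
from h import *
o=bot.get_obs();print(o)
a=save('scene','pics/s.png');b=save('top','pics/t.png')
for n in('scene','top'):print(imaging.calibration(n))
E
```

```text
{'t': 0.0, 'q': array([ 1.02089407,  0.47779558,  0.02234119,  1.55644685, -0.01150134,
        1.10931198, -0.08307131]), 'joint_vel': array([-0.00011472, -0.00017281,  0.0003018 ,  0.00058682, -0.00055955,
       -0.00074589, -0.00161384]), 'joint_torque': array([ 8.53783931e-04, -5.96455264e+01,  1.60827219e+00, -2.81197840e+01,
        1.24734384e-02,  9.30140057e-03, -4.09488371e-05]), 'eef_pos': array([ 0.2883412 , -0.60965781,  0.23033073]), 'tool_rot': array([-8.77173814e-04,  9.75694683e-01,  2.19132482e-01, -2.66566934e-04]), 'contact_force': array([-0.37425632,  0.39301015,  0.21074842]), 'torque': array([ 0.01908307, -0.01989554,  0.00285692]), 'grasp_force': 0.0, 'gripper_width': 1.0023862583767775}
{'intrinsics': array([[436.184593  ,   0.        , 275.21503648],
       [  0.        , 436.184593  , 210.04139075],
       [  0.        ,   0.        ,   1.        ]]), 'k1': -0.006941380126214773, 'extrinsics': array([[-0.69771197, -0.34712084,  0.62666189, -0.25963243],
       [-0.71614221,  0.31550388, -0.62257339,  0.6753786 ],
       [ 0.01839394, -0.88315594, -0.46871872,  0.709722  ],
       [ 0.        ,  0.        ,  0.        ,  1.        ]])}
{'intrinsics': array([[409.03320272,   0.        , 278.40476733],
       [  0.        , 409.03320272, 212.27155401],
       [  0.        ,   0.        ,   1.        ]]), 'k1': 0.03949697564320942, 'extrinsics': array([[ 0.01400271, -0.99107585,  0.13256161,  0.34062535],
       [-0.9998306 , -0.01546193, -0.00998485, -0.07379161],
       [ 0.0119454 , -0.13239934, -0.99112447,  1.32039982],
       [ 0.        ,  0.        ,  0.        ,  1.        ]])}
```

View pics/s.png

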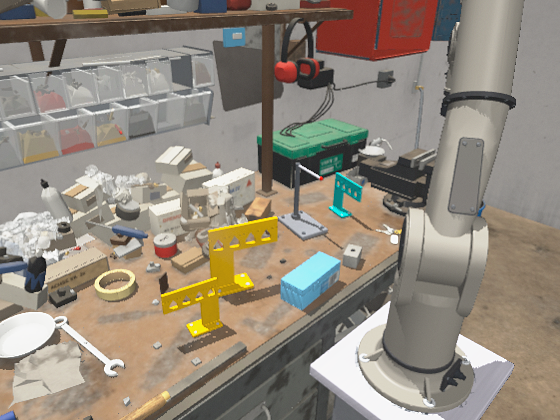

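View pics/t.png

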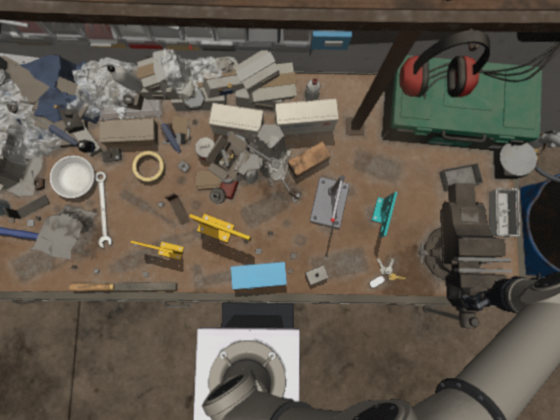

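The scene shows two yellow brackets (the larger at scene ~(240,250), top ~(220,228)), the turquoise one, and the hook at scene ~(300,200), top ~(333,200). I'll enlarge the larger yellow bracket and the hook.

```bash
python3 - <<'E'
import cv2,numpy as np
s=cv2.imread('pics/s.png');t=cv2.imread('pics/t.png')
def c(i,x,y,w,h,k):return cv2.resize(i[y:y+h,x:x+w],None,fx=k,fy=k,interpolation=cv2.INTER_CUBIC)
# each 400x300
A=c(s,195,210,100,75,4);B=c(s,265,155,80,60,5)
C=c(t,180,200,80,60,5);D=c(t,300,170,80,60,5)
cv2.imwrite('pics/c.png',np.vstack([np.hstack([A,B]),np.hstack([C,D])]))
E
```

```text
(no output)
```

View pics/c.png

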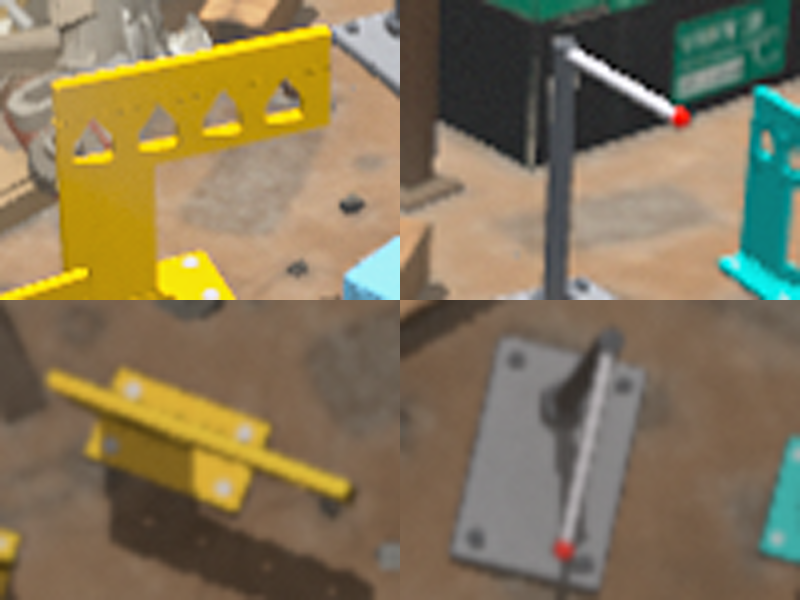

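```bash
python3 - <<'E'
from h import *
f=lambda x0,y0,k,X,Y:(x0+(X+.5)/k-.5,y0+(Y+.5)/k-.5)
P={'L':(f(195,210,4,54,85),f(180,200,5,50,79)),'Rr':(f(195,210,4,330,30),f(180,200,5,351,190)),
'ball':(f(265,155,5,282,117),f(300,170,5,163,249)),'up':(f(265,155,5,163,45),f(300,170,5,210,40))}
Q={}
for k,(s,t) in P.items():
    z={'L':.18,'Rr':.18,'ball':.2,'up':.206}[k]
    x,e=tri([('scene',s),('top',t)]);Q[k]=x;print(k,x.round(4),e,atz('scene',s,z).round(4),atz('top',t,z).round(4))
d=Q['Rr']-Q['L'];print(np.linalg.norm(d),np.degrees(np.arctan2(d[1],d[0])),(Q['Rr']+Q['L'])/2)
d=Q['up']-Q['ball'];print(np.linalg.norm(d),np.degrees(np.arctan2(d[1],d[0])))
E
```

```text
L [0.4802 0.1628 0.1801] [0.3, 0.3] [0.4801 0.1626 0.18  ] [0.4804 0.163  0.18  ]
Rr [ 0.4204 -0.0068  0.1786] [0.5, 0.5] [ 0.4181 -0.0053  0.18  ] [ 0.4207 -0.0066  0.18  ]
ball [ 0.4719 -0.2341  0.2024] [1.0, 1.0] [ 0.4746 -0.239   0.2   ] [ 0.4729 -0.2338  0.2   ]
up [ 0.5898 -0.2599  0.2047] [0.3, 0.3] [ 0.5874 -0.2576  0.206 ] [ 0.5897 -0.2595  0.206 ]
0.17987505604611836 -109.42613539144509 [0.4503354  0.07798344 0.17932578]
0.12069456410427862 -12.34335478344953
```

Heights (0.18, 0.20), bar length 180 and ball–upright 120 all match. By mass balance the hole at y = +26 is right. Move above the bracket.

Call:
{"fn": "move_arm", "kwargs": {
  "commands": [
    [[0, 0, -0.02, 0, 0, -9.06, 0.085], [0, 0, -0.02, 0, 0, -9.06, 0.085], [0, 0, -0.02, 0, 0, -9.06, 0.085], [0, 0, -0.02, 0, 0, -9.06, 0.085], [0, 0, -0.02, 0, 0, -9.06, 0.085], [0.05, 0.0077, 0, 0, 0, 0, 0.085], [0.05, 0.0077, 0, 0, 0, 0, 0.085], [0.05, 0.0077, 0, 0, 0, 0, 0.085], [0.05, 0.0077, 0, 0, 0, 0, 0.085], [0.05, 0.0077, 0, 0, 0, 0, 0.085], [0.05, 0.0077, 0, 0, 0, 0, 0.085], [0.05, 0.0077, 0, 0, 0, 0, 0.085], [0.05, 0.0077, 0, 0, 0, 0, 0.085], [0, 0, 0, 0, 0, 0, 0.085]]
  ],
  "squeeze": 70
}}

```text
t: 1.85
eef_pos: [0.4815, -0.2484, 0.3312]
tool_rot: [-0.001, 0.814, 0.581, 0.001]
contact_force: [0.0, -1.4, -0.3]
gripper_width: 0.994
grasp_force: 0.0
```

Call:
{"fn": "move_arm", "kwargs": {
  "commands": [
    [[0.043, -0.017, 0.0075, 0, 0, 0, 0.085], [0.043, -0.017, 0.0075, 0, 0, 0, 0.085], [0.043, -0.017, 0.0075, 0, 0, 0, 0.085], [0.043, -0.017, 0.0075, 0, 0, 0, 0.085], [0.043, -0.017, 0.0075, 0, 0, 0, 0.085], [0.043, -0.017, 0.0075, 0, 0, 0, 0.085], [0.043, -0.017, 0.0075, 0, 0, 0, 0.085], [0.045, -0.018, 0.0075, 0, 0, 0, 0.085], [0, 0, 0, 0, 0, 0, 0.085], [0, 0, 0, 0, 0, 0, 0.085]]
  ]
}}

```text
t: 3.1
eef_pos: [0.4652, 0.1173, 0.271]
tool_rot: [0.0, 0.816, 0.578, -0.0]
contact_force: [0.1, -0.6, -0.0]
gripper_width: 0.997
grasp_force: 0.0
```

```bash
python3 - <<'E'
from h import *
o=bot.get_obs();print(o['t'],o['eef_pos'],o['tool_rot'],o['q'])
w=save('wrist','pics/w.png');cv2.imwrite('pics/w2.png',cv2.resize(w[:,:,::-1],None,fx=1.4,fy=1.4))
c,E=ext('wrist',o);print(c['mount'])
yd=np.array([.3326,.943,0]);C=np.array([.4503,.078,.18])
print([proj('wrist',C+yd*k,o).round(0)*1.4 for k in(-.09,.09)])
for k,s,t in(('tq',(336.1,172.7),(395,193)),('tq',(336.1,172.7),(381,233))):print(tri([('scene',s),('top',t)]))
E
```

```text
3.1 [0.46524181 0.11725279 0.27102021] [ 1.43487585e-04  8.16351092e-01  5.77555738e-01 -4.93879537e-04] [ 0.20644523  0.16745918 -0.64421965  1.92368261  0.11383672  1.08716429
 -0.82356279]
[[-3.67136714e-04 -9.62949717e-01 -2.69680752e-01  6.87157374e-02]
 [ 9.99999091e-01 -7.03324263e-04  1.14998759e-03  6.90606590e-04]
 [-1.29705324e-03 -2.69680085e-01  9.62949100e-01 -1.42385910e-01]
 [ 0.00000000e+00  0.00000000e+00  0.00000000e+00  1.00000000e+00]]
[array([[393.4, 484.4]]), array([[393.4, 215.6]])]
(array([ 0.56215531, -0.42760734,  0.13526839]), [0.6, 0.6])
(array([ 0.46340056, -0.34880307,  0.19005384]), [32.8, 32.8])
```

View pics/w2.png

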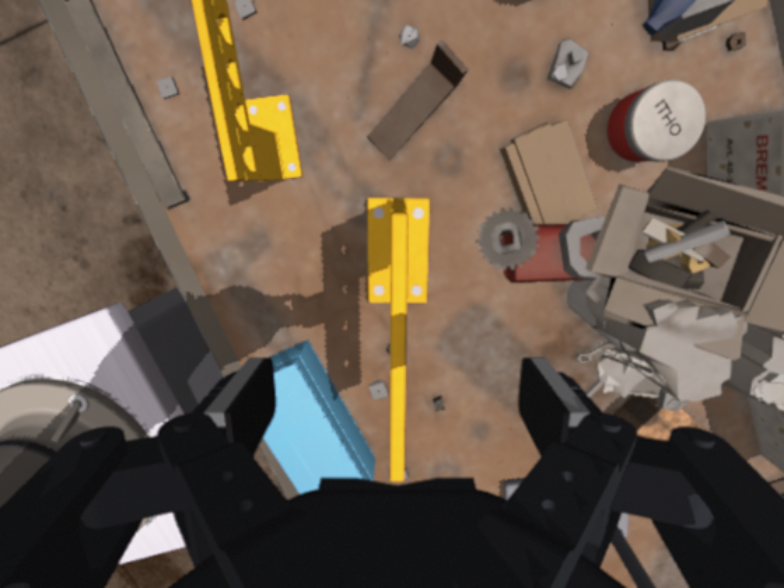

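The wrist view shows the bar edge centred at x≈399 (y 212–481 in the enlarged view), within ~2 mm of my estimate. Descend and grip between holes 3 and 4.

Call:
{"fn": "move_arm", "kwargs": {
  "commands": [
    [[0.0065, 0.0015, 0.01, 0, 0, 0, 0.085], [0, 0, 0.025, 0, 0, 0, 0.085], [0, 0, 0.025, 0, 0, 0, 0.085], [0, 0, 0.025, 0, 0, 0, 0.07], [0, 0, 0.02, 0, 0, 0, 0.06], [0, 0, 0.016, 0, 0, 0, 0.05], [0, 0, 0, 0, 0, 0, 0.035], [0, 0, 0, 0, 0, 0, 0.02], [0, 0, 0, 0, 0, 0, 0.01], [0, 0, 0, 0, 0, 0, 0], [0, 0, 0, 0, 0, 0, 0], [0, 0, 0, 0, 0, 0, 0], [0, 0, 0, 0, 0, 0, 0], [0, 0, 0, 0, 0, 0, 0]]
  ],
  "squeeze": 70
}}

```text
t: 4.9
eef_pos: [0.4693, 0.1245, 0.1512]
tool_rot: [0.0, 0.816, 0.578, 0.001]
contact_force: [-1.5, 0.2, 7.1]
gripper_width: 0.11
grasp_force: 69.2
```

Call:
{"fn": "move_arm", "kwargs": {
  "commands": [
    [[0, 0, -0.01, 0, 0, 0, 0], [0, 0, -0.025, 0, 0, 0, 0], [0, 0, -0.025, 0, 0, 0, 0], [0, 0, -0.025, 0, 0, -3.5, 0], [0, 0, -0.015, 0, 0, -3.6, 0], [-0.02, 0.002, 0, 0, 0, 0, 0], [-0.031, 0.0024, 0, 0, 0, 0, 0], [-0.031, 0.0024, 0, 0, 0, 0, 0], [-0.031, 0.0024, 0, 0, 0, 0, 0], [-0.031, 0.0024, 0, 0, 0, 0, 0], [-0.031, 0.0024, 0, 0, 0, 0, 0], [-0.031, 0.0024, 0, 0, 0, 0, 0], [-0.031, 0.0024, 0, 0, 0, 0, 0], [-0.031, 0.0024, 0, 0, 0, 0, 0], [-0.031, 0.0024, 0, 0, 0, 0, 0], [-0.028, 0.0024, 0, 0, 0, 0, 0], [0, 0, 0.03, 0, 0, 0, 0], [0, 0, 0, 0, 0, 0, 0], [0, 0, 0, 0, 0, 0, 0]]
  ]
}}

```text
t: 7.28
eef_pos: [0.4248, -0.2005, 0.2211]
tool_rot: [0.0, 0.778, 0.628, 0.0]
contact_force: [1.4, 0.5, -2.6]
gripper_width: 0.101
grasp_force: 68.8
```

```bash
python3 - <<'E'
from h import *
o=bot.get_obs();print(o['t'],o['eef_pos'],o['tool_rot'],o['grasp_force'],o['contact_force'])
s=save('scene','pics/s3.png')[:,:,::-1];t=save('top','pics/t3.png')[:,:,::-1]
w=save('wrist','pics/w3.png')[:,:,::-1]
q=o['tool_rot'];M=R.from_quat([q[1],q[2],q[3],q[0]]).as_matrix();T=o['eef_pos']
# bracket axes: y=tool x, x=tool y, z=-tool z ; bracket pt -> world
B=lambda x,y,z:T+M@np.array([y-.0486,x,-(z-.1512)])
roof=[B(-.005,.026+a,.18+b) for a,b in((0,-.026),(-.013,-.045),(-.013,-.059),(.013,-.059),(.013,-.045))]
ends=[B(0,-.09,.18),B(0,.09,.18)]
print('scene hole',proj('scene',roof).round(1).tolist());print('ends',proj('scene',ends).round(1).tolist(),proj('top',ends).round(1).tolist())
c=lambda i,x,y,w,h,k:cv2.resize(i[y:y+h,x:x+w],None,fx=k,fy=k,interpolation=cv2.INTER_CUBIC)
cv2.imwrite('pics/c3.png',np.hstack([c(s,250,130,100,120,4),c(t,290,170,100,120,4)]))
E
```

```text
7.275 [ 0.42480806 -0.20052286  0.22105272] [1.06142989e-04 7.78458632e-01 6.27695883e-01 1.60679731e-04] 68.81057739257812 [ 1.36454417  0.48502343 -2.59687922]
scene hole [[333.9, 178.3], [336.9, 183.5], [336.5, 188.1], [329.3, 190.0], [329.6, 185.5]]
ends [[365.1, 161.3], [314.8, 173.5]] [[374.2, 247.3], [306.9, 231.7]]
```

View pics/c3.png

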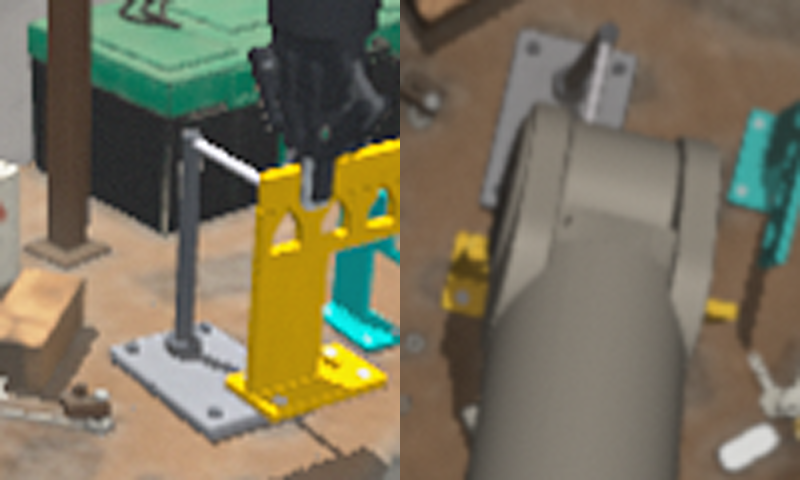

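Bracket is held level in front of the rod; left bar end at scene crop (259,177) fits the prediction. I'll overlay predicted holes on a closer crop to check position and tilt.

```bash
python3 - <<'E'
from h import *
o=bot.get_obs()
q=o['tool_rot'];M=R.from_quat([q[1],q[2],q[3],q[0]]).as_matrix();T=o['eef_pos']
B=lambda x,y,z:T+M@np.array([y-.0486,x,-(z-.1512)])
s=cv2.imread('pics/s3.png');k=7;x0,y0=290,145
im=cv2.resize(s[y0:y0+80,x0:x0+110],None,fx=k,fy=k,interpolation=cv2.INTER_CUBIC)
def dr(P,c):
    p=((proj('scene',P)-[x0,y0]+.5)*k-.5).round().astype(int);cv2.polylines(im,[p.reshape(-1,1,2)],True,c,1)
for y in(-.058,-.016,.026,.068):dr([B(-.005,y+a,.18+b) for a,b in((0,-.026),(-.013,-.045),(-.013,-.059),(.013,-.059),(.013,-.045))],(255,0,0))
dr([B(-.005,a,b) for a,b in((-.09,.18),(.09,.18),(.09,.01),(.03,.01),(.03,.11),(-.09,.11))],(0,0,255))
cv2.imwrite('pics/c4.png',im)
E
```

```text
(no output)
```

View pics/c4.png

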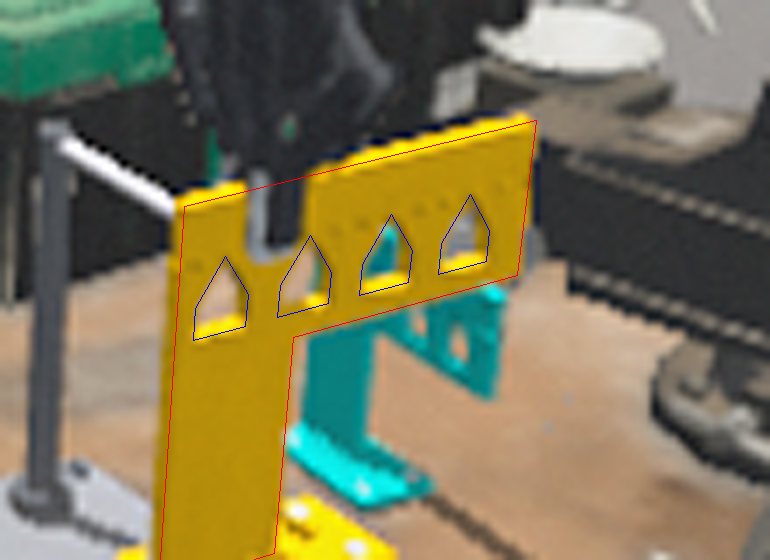

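Overlay matches within about a pixel. Advance to just before the ball and check the ball through the hole.

Call:
{"fn": "move_arm", "kwargs": {
  "commands": [
    [[0, 0.01, 0.002, 0, 0, 0, 0], [0, 0.015, 0, 0, 0, 0, 0], [0, 0.012, 0, 0, 0, 0, 0], [0, 0, 0, 0, 0, 0, 0], [0, 0, 0, 0, 0, 0, 0]]
  ]
}}

```text
t: 8.05
eef_pos: [0.4604, -0.2086, 0.218]
tool_rot: [-0.0, 0.779, 0.627, -0.0]
contact_force: [-0.1, -0.1, -3.4]
gripper_width: 0.103
grasp_force: 68.8
```

```bash
python3 - <<'E'
from h import *
o=bot.get_obs();print(o['eef_pos'],o['contact_force'])
q=o['tool_rot'];M=R.from_quat([q[1],q[2],q[3],q[0]]).as_matrix();T=o['eef_pos']
B=lambda x,y,z:T+M@np.array([y-.0486,x,-(z-.1512)])
s=save('scene','pics/s5.png')[:,:,::-1];k=12;x0,y0=290,150
im=cv2.resize(s[y0:y0+48,x0:x0+60],None,fx=k,fy=k,interpolation=cv2.INTER_CUBIC)
def dr(P,c):
    p=((proj('scene',P)-[x0,y0]+.5)*k-.5).round().astype(int);cv2.polylines(im,[p.reshape(-1,1,2)],True,c,1)
dr([B(-.005,.026+a,.18+b) for a,b in((0,-.026),(-.013,-.045),(-.013,-.059),(.013,-.059),(.013,-.045))],(255,0,0))
for z in(.2,.2024):
  p=((proj('scene',[.4725,-.2341,z])-[x0,y0]+.5)*k)[0];cv2.circle(im,tuple(int(v) for v in p),3,(0,255,0),-1)
cv2.imwrite('pics/c5.png',im)
E
```

```text
[ 0.46042293 -0.20860505  0.21802318] [-0.12157658 -0.08590842 -3.36629093]
```

View pics/c5.png

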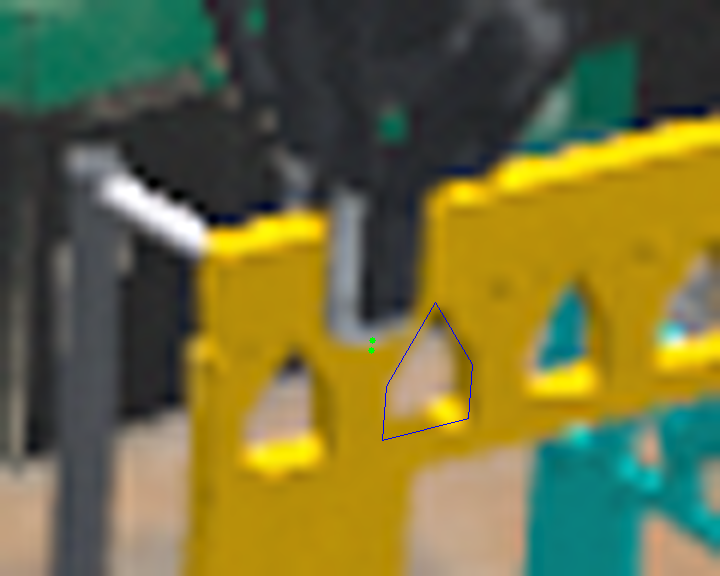

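The ball is hidden at this oblique angle, but its predicted position lies on the hole's axis to within ~2 mm. Proceed in small steps, watching force.

Call:
{"fn": "move_arm", "kwargs": {
  "commands": [
    [[0, 0.006, 0, 0, 0, 0, 0], [0, 0.006, 0, 0, 0, 0, 0], [0, 0.006, 0, 0, 0, 0, 0], [0, 0.006, 0, 0, 0, 0, 0], [0, 0, 0, 0, 0, 0, 0]]
  ]
}}

```text
t: 8.72
eef_pos: [0.4846, -0.2139, 0.2183]
tool_rot: [-0.0, 0.779, 0.627, 0.0]
contact_force: [-0.0, 0.4, -3.2]
gripper_width: 0.105
grasp_force: 68.8
```

Call:
{"fn": "move_arm", "kwargs": {
  "commands": [
    [[0, 0.008, 0, 0, 0, 0, 0], [0, 0.01, 0, 0, 0, 0, 0], [0, 0.01, 0, 0, 0, 0, 0], [0, 0.01, 0, 0, 0, 0, 0], [0, 0, 0, 0, 0, 0, 0], [0, 0, 0, 0, 0, 0, 0]]
  ]
}}

```text
t: 9.48
eef_pos: [0.521, -0.2219, 0.2181]
tool_rot: [-0.0, 0.779, 0.627, -0.0]
contact_force: [-0.1, -0.5, -2.6]
gripper_width: 0.107
grasp_force: 68.8
```

```bash
python3 - <<'E'
from h import *
s=save('scene','pics/s6.png')[:,:,::-1]
cv2.imwrite('pics/c6.png',cv2.resize(s[140:240,260:370],None,fx=7,fy=6,interpolation=cv2.INTER_CUBIC))
E
```

```text
(no output)
```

View pics/c6.png

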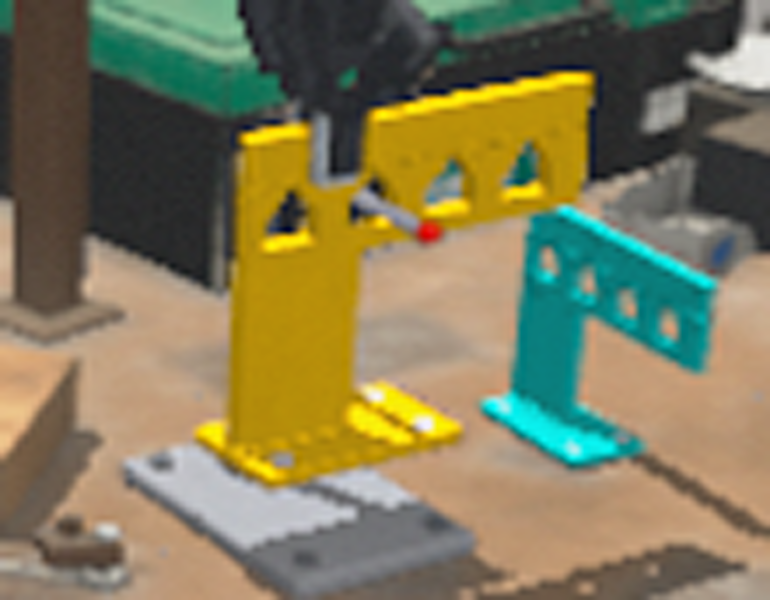

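The rod, ending at the red ball (428,232), passes through the y=+26 hole. Now lower until it bears.

Call:
{"fn": "move_arm", "kwargs": {
  "commands": [
    [[0, 0, 0.004, 0, 0, 0, 0], [0, 0, 0.004, 0, 0, 0, 0], [0, 0, 0.002, 0, 0, 0, 0], [0, 0, 0, 0, 0, 0, 0], [0, 0, 0, 0, 0, 0, 0]]
  ]
}}

```text
t: 10.15
eef_pos: [0.5213, -0.222, 0.2084]
tool_rot: [0.0, 0.779, 0.627, 0.0]
contact_force: [-0.1, 1.6, -2.2]
gripper_width: 0.104
grasp_force: 68.8
```

Call:
{"fn": "move_arm", "kwargs": {
  "commands": [
    [[0, 0, 0.0015, 0, 0, 0, 0], [0, 0, 0.0015, 0, 0, 0, 0], [0, 0, 0, 0, 0, 0, 0], [0, 0, 0, 0, 0, 0, 0]]
  ]
}}

```text
t: 10.65
eef_pos: [0.5212, -0.2221, 0.2053]
tool_rot: [0.0, 0.779, 0.627, -0.0]
contact_force: [0.0, 0.1, -3.5]
gripper_width: 0.104
grasp_force: 68.9
```

Call:
{"fn": "move_arm", "kwargs": {
  "commands": [
    [[0, 0, 0.001, 0, 0, 0, 0], [0, 0, 0, 0, 0, 0, 0], [0, 0, 0.001, 0, 0, 0, 0], [0, 0, 0, 0, 0, 0, 0], [0, 0, 0, 0, 0, 0, 0]]
  ]
}}

```text
t: 11.28
eef_pos: [0.5215, -0.2225, 0.2041]
tool_rot: [0.001, 0.779, 0.627, 0.0]
contact_force: [-3.2, -1.7, 5.4]
gripper_width: 0.102
grasp_force: 70.1
```

It bears on the rod. Release with a partial opening, then lift.

Call:
{"fn": "move_arm", "kwargs": {
  "commands": [
    [[0, 0, 0, 0, 0, 0, 0.014], [0, 0, 0, 0, 0, 0, 0.02], [0, 0, 0, 0, 0, 0, 0.03], [0, 0, 0, 0, 0, 0, 0.045], [0, 0, 0, 0, 0, 0, 0.045], [0, 0, 0, 0, 0, 0, 0.045], [0, 0, 0, 0, 0, 0, 0.045], [0, 0, -0.01, 0, 0, 0, 0.045], [0, 0, -0.02, 0, 0, 0, 0.045], [0, 0, -0.03, 0, 0, 0, 0.045], [0, 0, -0.04, 0, 0, 0, 0.045], [0, 0, -0.02, 0, 0, 0, 0.045], [0, 0, 0, 0, 0, 0, 0.045], [0, 0, 0, 0, 0, 0, 0.045], [0, 0, 0, 0, 0, 0, 0.045], [0, 0, 0, 0, 0, 0, 0.045], [0, 0, 0, 0, 0, 0, 0.045], [0, 0, 0, 0, 0, 0, 0.045]]
  ]
}}

```text
t: 13.52
eef_pos: [0.5212, -0.2219, 0.3232]
tool_rot: [-0.0, 0.779, 0.627, -0.0]
contact_force: [-0.1, -0.2, 0.2]
gripper_width: 0.529
grasp_force: 0.0
```

```bash
python3 - <<'E'
from h import *
s=save('scene','pics/s7.png')[:,:,::-1]
cv2.imwrite('pics/c7.png',cv2.resize(s[130:240,250:370],None,fx=5,fy=5,interpolation=cv2.INTER_CUBIC))
E
```

```text
(no output)
```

View pics/c7.png

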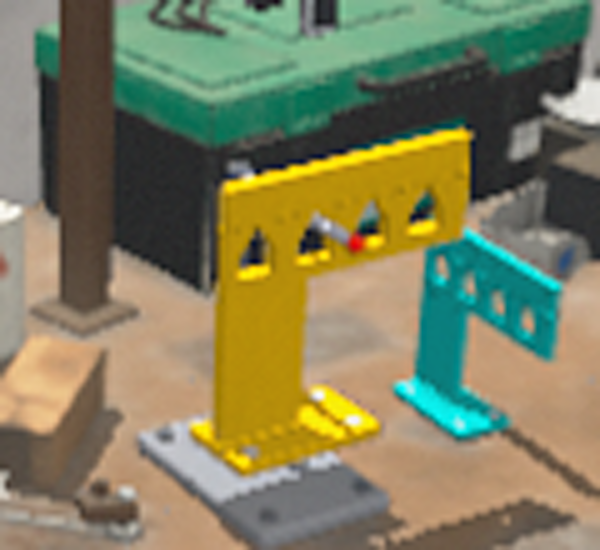

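The bracket hangs level on the rod through the y=+26 hole (rod at (320,228), ball at (357,243)), and the gripper is well above it. Let it settle, then hand in.

Call:
{"fn": "move_arm", "kwargs": {
  "commands": [
    [[0, 0, 0, 0, 0, 0, 0.045], [0, 0, 0, 0, 0, 0, 0.045], [0, 0, 0, 0, 0, 0, 0.045], [0, 0, 0, 0, 0, 0, 0.045], [0, 0, 0, 0, 0, 0, 0.045], [0, 0, 0, 0, 0, 0, 0.045], [0, 0, 0, 0, 0, 0, 0.045], [0, 0, 0, 0, 0, 0, 0.045], [0, 0, 0, 0, 0, 0, 0.045], [0, 0, 0, 0, 0, 0, 0.045], [0, 0, 0, 0, 0, 0, 0.045], [0, 0, 0, 0, 0, 0, 0.045]]
  ]
}}

```text
t: 15.08
eef_pos: [0.5213, -0.222, 0.3233]
tool_rot: [0.0, 0.779, 0.627, -0.0]
contact_force: [-0.3, 0.5, -0.1]
gripper_width: 0.528
grasp_force: 0.0
```

```bash
python3 -c "
from h import *
a=cv2.imread('pics/s7.png').astype(int);b=save('scene','pics/s8.png')[:,:,::-1].astype(int)
print(abs(a-b)[160:240,280:350].max());print(bot.hand_in())"
```

```text
16
the job is handed in; nothing more can be done
None
```

The larger yellow bracket is hanging level and still on the drying hook's rod, through its balance hole (y = +26 mm), with the gripper about 90 mm above it; the job was handed in at about 15 s, and no verdict came back.

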